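Hitch the tube carriage to the shaker's drive ball

TASK

Hitch the tube carriage to the drive ball of the laboratory shaker: swing the coupler's red handle fully up, set the coupler over the ball with the carriage trailing back along the yellow lines, press its head down by feel until it snaps home and the orange pin stands up, then push the red handle all the way down to lock it and let go. Keep the tubes upright, do not press hard once it is home, and leave the glassware where it stands.

Things in the scene. Friction and masses are not known exactly. Their poses are not given: they have to be found in the camera images.
- carriage: loose tube carriage, about 0.5 kg, 220 mm long, 100 mm wide: blue coupler head at the nose, aluminium drawbar, white rack of blue-capped tubes on two legs at the tail. Origin: where the ball's centre sits when home in the socket; x out of the nose, z up. It starts level: head on a grey cradle (two ledges 29 mm high), feet on the bench. The rack spans x -200 to -150 mm, up to z 42 mm
- socket (a point): the carriage's origin: centre of the socket, a 27.5 mm bore for the 25 mm ball, flared to 36 mm at its mouth 17 mm below. Two sprung detents hold the ball off some way before it is home; pushing past them takes roughly 8 to 15 N on the head, more than the carriage's own weight gives, and then it snaps home onto a solid seat
- drawbar (a point): grip point on the drawbar near the centre of mass: 100 mm behind the carriage origin; the bar there is 16 mm wide (across, y) and 16 mm high, centred on this point. Free from above once the handle is up
- head_top (a point): point to press, on the flat top of the blue coupler head, 6 mm ahead of and 20 mm above the carriage origin. The head spans x -24 to 20 mm, y -24 to 24 mm, z -17 to 20 mm from that origin. The orange pin, 6 mm thick, comes through the top 6 mm behind this point
- foot (a point): between the undersides of the two tail feet: 190 mm behind and 46 mm below the carriage origin (feet at y +-42 mm). Hitched, the feet stand on the bench and the nose is pitched up by up to 5 degrees
- handle (a joint): red handle, a flat bar 22 mm wide, 8 mm thick, 75 mm long from its hinge: 0 lying back over the drawbar (locked), 1.4 rad standing up (end stop). Hinge along the carriage's y, 22 mm behind and 25 mm above its origin. Down, it is 13 mm clear of the drawbar. Stays where left; 1 to 2 N at its end moves it. Its latch closes under the ball and is blocked if the ball is not home
- handle_tip (a point): point on the upper face of the handle, 60 mm from its hinge
- seat_pin (a joint): orange pin on the head: 0 flush with the head's top +-1 mm (socket empty), about 0.006 m up when the ball is fully home
- drive: fixed shaker drive: 25 mm steel ball on a 10 mm thick upright stud, white housing 50 mm high 70 to 180 mm ahead (+x). Origin on the bench under the ball. The stud is set to another height each time, not measured: ball centre 46 to 58 mm above the bench. Two yellow lines on the bench, 120 mm apart, run from it to -x: the carriage trails along them, tail to -x, feet on the bench
- stud_axis (a point): point on the stud's upright axis, 28 mm above the bench (not the ball's height)
- reagent: bystander: amber bottle with blue cap, 52 mm wide, 95 mm high, origin under its centre
- beaker: bystander: glass beaker, 60 mm wide, 75 mm high, origin under its centre
- flask: bystander: conical glass flask, 68 mm wide, 85 mm high, origin under its centre
- seat: black rubber lining at the top of the socket, fixed in the coupler head (its frame is the carriage's own frame), against which the ball comes home. It and the stud are spoiled if pressed on the ball with more than 45 N

How it is judged (in metres and radians):
On the way, in this order (a step that is already met when the one before it is completed fails the run):
1. the red handle is swung up (over 1.2 rad) (value of joint handle above 1.2 rad), for 0.2 s.
2. the ball is home in the socket (pin up over 4.5 mm, socket within 4 mm of the stud's axis) while the handle is still up (over 0.9 rad) (value of joint seat_pin above 0.0045 m and horizontal distance between socket and stud_axis below 0.004 m and value of joint handle above 0.9 rad), for 0.2 s.
3. the handle is down (under 0.08 rad) with the ball home (value of joint handle below 0.08 rad and value of joint seat_pin above 0.0045 m), for 0.2 s.
At the end, for the whole second after the job is handed in: ball home (orange pin up more than 4.5 mm, socket within 4 mm of the stud's axis), handle down (under 0.08 rad), carriage in line with the yellow lines within 15 degrees, tail to the drive's -x with its feet on the bench (under 6 mm), upright and at rest (all of step 3 and horizontal distance between socket and stud_axis below 0.004 m and angle between the x axis of carriage and the x axis of drive, either way round below 0.26 rad and x of foot in the frame of drive below -0.1 m and height (world z) of foot below 0.006 m and angle between carriage's own z axis and vertical below 0.15 rad and linear speed of carriage below 0.02 m/s); the robot touches nothing.
It fails at once if the ball is pressed against the seat lining with more than 45 N (contact force between seat and drive above 45 N).
It fails at once if the carriage is tipped more than 30 degrees (angle between carriage's own z axis and vertical above 0.52 rad).
It fails at once if the bottle is moved by more than 20 mm (distance of reagent from where it was at the start of the episode above 0.02 m).
It fails at once if the beaker is moved by more than 20 mm (distance of beaker from where it was at the start of the episode above 0.02 m).
It fails at once if the flask is moved by more than 20 mm (distance of flask from where it was at the start of the episode above 0.02 m).
It also fails if it takes over 69 s, if anything falls off the work surface, if the arm or the gripper's body presses on something with over 40 N, if the wrist force passes 120 N, or if a joint passes its speed limit or range.

ROBOT

A 7-joint arm with a two-finger parallel gripper is mounted at the origin on the work surface. World frame = base frame: x ahead of the robot, y to its left, z up, the work surface at z = 0. Lengths are in m, angles in degrees, forces in N, time in s.
With the tool pointing down it reaches from about 0.4 to 0.85 m from the base axis. Payload 10.4 kg.
Tool frame: the origin (TCP) lies midway between the tips of the shut fingers; the grasp point (between the pads) lies r.grasp_offset behind it (r.grasp_offset is the distance from the TCP to the grasp point, in m); z points along the fingers, y is the line along which they close (so a half turn about z gives the same grasp; the last joint's range is limited). The gripper opens to 87 mm and grips with 3 to 60 N. Pads are 19 mm wide; open, the fingers measure 117 mm over their backs; the gripper's body (75 mm by 190 mm) begins 51 mm behind the grasp point.
Start: joints at [62.705, 19.034, -3.707, 83.658, 1.238, 77.344, -5.071], TCP at [0.274, -0.562, 0.223] pointing down, gripper open.
Joint ranges: [-148.97, 148.97], [-28.65, 121.19], [-84.17, 76.75], [9.2, 138.47], [-72.65, 252.65], [3.7, 117.97], [-149.18, 149.18]. Speed limits (degrees/s): [127.2, 127.2, 159.86, 159.86, 180, 180, 180].

INTERFACE

Orientations are given as a 3x3 rotation matrix whose columns are the frame's x, y, z axes.
In Python, from workcell import r, snapshot gives the robot as it stands. The module is installed in compiled form; this text tells all that it offers.
- The arm moves only by the tool step_arm, never from a script. Its argument "motion" is a list of rows, each a list of 3 entries, a list of its own where there are three numbers: the shift along the tool's x, y, z in units of 20 cm (1.0 is 20 cm), then the turn, a rotation vector about the tool's x, y, z in units of 60 degrees (1.0 is 60 degrees), then the opening, from -1 (shut) to 1 (fully open). In form: [[[tx, ty, tz], [rx, ry, rz], fingers], ...]. A call has 1 to 12 rows; each row is the pose to reach, as a shift and turn from the pose commanded when the call began, along the tool's axes at that moment; what a row does not reach only later rows make up. A row lasts 1/12 s, in which the tool goes at most 41.7 mm and 7.16 degrees, less where a joint would pass 70% of its speed; a pose out of reach is approached as far as the arm can. A call with a number of a shift or a turn outside -1 to 1 is refused whole. A call with a gripper value outside its range is refused whole. The fingers move at their own pace and stop on an object; "grip_force" is the grip in N (left out, the last holds). Time passes only in rows, so rows that repeat a pose let the fingers close. It gives the time, the measured TCP pose, the force, the opening and the grip force at its end, in the units of the state.
- r.get_state(): the state, without advancing time (a new reading comes with each control period).
- snapshot(name): name is "scene" or "side" or "wrist"; returns a dict with "image" (400x640x3 uint8, red, green, blue), "K" (3x3 intrinsics, pixels), "pose" (4x4, takes a point from camera to world coordinates); the wrist camera has in their place "hand_eye" (4x4, takes a point from camera to tool coordinates, whose origin is the TCP and whose axes are the flange's). Camera axes: x right, y up, looking along -z (the intrinsics and any distortion apply to the point x, -y, -z); pixel columns grow to the right and rows downward; lengths in m; the calibration is good to about 2 mm. A picture is of the moment at which its call begins: read the wrist's pose just before it. There is no depth.
- r.close_job(): hands the job in; it is judged then, once.
The state is a dict: "time": time; "q": joint angles; "qd": joint speeds; "joint_efforts": joint torques, N m; "tool_pos": TCP position; "orientation": TCP orientation; "contact_force": force on the tool from outside, world axes, zero at the start; "ft_torque": the same for the moment, N m; "grip_width": opening from 0.0 (shut) to 1.0 (fully open); "gripper_force": force on a finger pad.
Only numpy, scipy, OpenCV 4.12 (cv2) and the standard library are available. Lean on these libraries where they do the work, as an engineer would, in place of code of your own. Each camera call takes 0.05 s, during which the arm holds its last target. There are 200 camera calls.

## Working session

There is one attempt and no reset: what is moved stays moved. The work goes in short steps, Python scripts to look and compute and a tool call to move; the robot and the scene stay as the last step left them, time stands still between calls to the robot, and variables do not carry over. Pictures are saved under pics/ and viewed, at most 10 in all, crops included, and the job is handed in when it is done.

Besides the shell and the picture viewer there is one more tool, called after ">>>" by a JSON object that holds its "api" and its "payload", one argument or row to a line. step_arm: Moves the arm, as the interface text tells. Shifts and turns lie within -1 to 1; 1 stands for 20 cm of shift or 60 degrees of turn. Its arguments: {"type":"object","properties":{"motion":{"type":"array"},"grip_force":{"type":"number"}},"required":["motion"]}

```bash
mkdir -p pics; cat > h.py <<'E'
import numpy as np, cv2
from workcell import r, snapshot
def save(n,f):
    s=r.get_state(); d=snapshot(n); cv2.imwrite('pics/'+f+'.png',d['image'][:,:,::-1])
    P=d.get('pose')
    if P is None:
        T=np.eye(4);T[:3,:3]=np.array(s['orientation']);T[:3,3]=s['tool_pos'];P=T@np.array(d['hand_eye'])
    np.savez('pics/'+f+'.npz',K=d['K'],P=P,im=d['image']); return d
def ld(f): return np.load('pics/'+f+'.npz')
def ray(f,u,v):
    d=ld(f);K=d['K'];P=d['P'];c=np.linalg.inv(K)@[u,v,1]
    return P[:3,3],P[:3,:3]@(c*[1,-1,-1])
def onz(f,u,v,z):
    o,k=ray(f,u,v);return o+k*(z-o[2])/k[2]
def proj(f,p):
    d=ld(f);c=np.linalg.inv(d['P'])@np.append(p,1);c=c[:3]*[1,-1,-1];q=d['K']@c;return q[:2]/q[2]
def tri(*obs):
    A=np.zeros((3,3));b=np.zeros(3)
    for f,u,v in obs:
        o,k=ray(f,u,v);k=k/np.linalg.norm(k);M=np.eye(3)-np.outer(k,k);A+=M;b+=M@o
    return np.linalg.solve(A,b)
E
python3 - <<'E'
from h import *
np.set_printoptions(precision=4,suppress=True)
s=r.get_state();print(s,r.grasp_offset)
for n in ['scene','side']:
    d=save(n,n+'0');print(n,d['K'],d['pose'],[k for k in d])
print(save('wrist','w0')['hand_eye'])
cv2.imwrite('pics/both.png',np.vstack([cv2.imread('pics/scene0.png'),cv2.imread('pics/side0.png')])[:, :])
E
```

```text
{'time': 0.0, 'q': array([62.7036, 19.0719, -3.7076, 83.7059,  1.2363, 77.3396, -5.07  ]), 'qd': array([ 0.0515, -0.0067,  0.0358, -0.1045, -0.0242, -0.0162,  0.0331]), 'joint_efforts': array([  0.0001, -62.3269,   0.0245, -38.9891,  -0.0615,   0.0401,
         0.0001]), 'tool_pos': array([ 0.2738, -0.5614,  0.2218]), 'orientation': array([[ 0.8988,  0.4384, -0.0006],
       [ 0.4384, -0.8988,  0.0012],
       [-0.    , -0.0014, -1.    ]]), 'contact_force': array([ 0.1799, -0.4783, -0.7857]), 'ft_torque': array([-0.003 , -0.0139,  0.0021]), 'gripper_force': 0.0, 'grip_width': 1.0015387823567214} 0.0187
scene [[458.0523   0.     319.444 ]
 [  0.     458.0523 194.6277]
 [  0.       0.       1.    ]] [[ 0.1013 -0.6234  0.7753  1.2595]
 [ 0.9947  0.0788 -0.0666 -0.0516]
 [-0.0196  0.7779  0.628   0.666 ]
 [ 0.      0.      0.      1.    ]] ['image', 'K', 'pose']
side [[404.8489   0.     314.1317]
 [  0.     404.8489 199.735 ]
 [  0.       0.       1.    ]] [[-0.9972  0.0535 -0.0527  0.5203]
 [-0.0748 -0.6442  0.7612  0.7709]
 [ 0.0068  0.7629  0.6464  0.7086]
 [ 0.      0.      0.      1.    ]] ['image', 'K', 'pose']
[[ 0.0003  0.966   0.2584  0.0707]
 [ 1.     -0.0003  0.0002 -0.    ]
 [ 0.0002  0.2584 -0.966  -0.1626]
 [ 0.      0.      0.      1.    ]]
```

View pics/scene0.png

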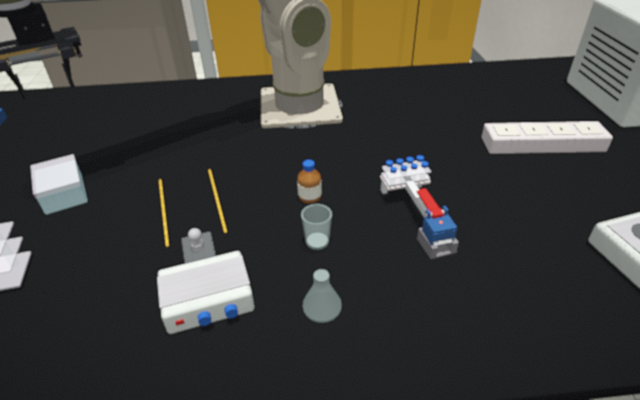

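View pics/side0.png

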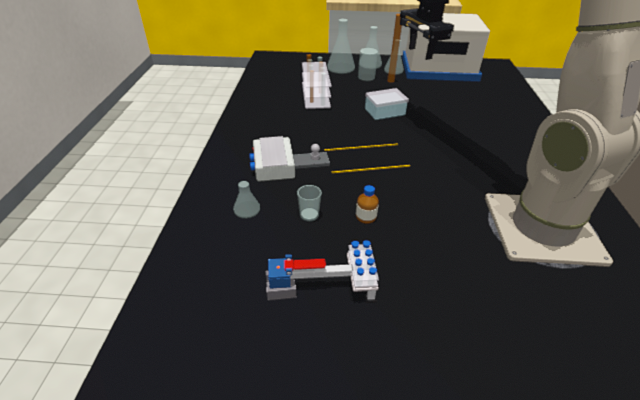

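```bash
python3 - <<'E'
from h import *
np.set_printoptions(precision=4,suppress=True)
def blobs(f,lo,hi,roi,m=15):
    im=ld(f)['im'];hsv=cv2.cvtColor(im,cv2.COLOR_RGB2HSV);k=cv2.inRange(hsv,lo,hi)
    z=np.zeros_like(k);x0,y0,x1,y1=roi;z[y0:y1,x0:x1]=k[y0:y1,x0:x1]
    cs,_=cv2.findContours(z,cv2.RETR_EXTERNAL,cv2.CHAIN_APPROX_NONE)
    return [c for c in cs if cv2.contourArea(c)>m]
for f,rr,rb,ry in [('scene0',(400,170,470,240),(410,200,470,250),(140,150,250,260)),('side0',(255,240,340,300),(255,250,300,290),(320,130,420,180))]:
    print(f)
    for nm,lo,hi,roi,z in [('red',(0,150,80),(8,255,255),rr,.075),('blue',(100,120,50),(120,255,255),rb,.066),('yel',(18,120,100),(32,255,255),ry,0)]:
        for c in blobs(f,lo,hi,roi):
            b=cv2.minAreaRect(c);bp=cv2.boxPoints(b)
            # end midpoints of long axis
            e=[np.linalg.norm(bp[i]-bp[(i+1)%4]) for i in range(4)]
            i=0 if e[0]<e[1] else 1
            m1=(bp[i]+bp[(i+1)%4])/2;m2=(bp[(i+2)%4]+bp[(i+3)%4])/2
            print(nm,cv2.contourArea(c),b[0],'ends',m1,m2,onz(f,*m1,z),onz(f,*m2,z))
print('ball',tri(('scene0',195,234),('side0',315.5,148)))
for f,p in [('scene0',[(309,164,.095),(318,241,0),(321,274,.085)]),('side0',[(370,189,.095),(310,215,0),(243,184,.085)])]:
    for u,v,z in p: print(f,onz(f,u,v,z))
for n,roi in [('scene0',(370,140,470,265)),('side0',(255,230,390,305)),('scene0',(170,215,225,265)),('side0',(290,130,345,175))]:
    x0,y0,x1,y1=roi;im=ld(n)['im'][y0:y1,x0:x1,::-1]
    cv2.imwrite(f'pics/c_{n}_{x0}.png',cv2.resize(im,(400,300),interpolation=cv2.INTER_CUBIC))
g=[cv2.imread(f'pics/c_{n}.png') for n in ['scene0_370','side0_255','scene0_170','side0_290']]
cv2.imwrite('pics/grid.png',np.vstack([np.hstack(g[:2]),np.hstack(g[2:])]))
E
```

```text
scene0
red 276.0 (429.9228210449219, 202.10403442382812) ends [420.3624 188.4463] [439.4832 215.7617] [0.5358 0.221  0.075 ] [0.6234 0.2343 0.075 ]
blue 686.0 (438.7188415527344, 223.90032958984375) ends [454.7758 218.8825] [422.6619 228.9181] [0.6262 0.2652 0.066 ] [0.6463 0.1959 0.066 ]
yel 225.0 (163.28048706054688, 212.52439880371094) ends [159.5488 178.939 ] [167.0122 246.1098] [ 0.3274 -0.3629  0.    ] [ 0.5653 -0.3083  0.    ]
yel 219.0 (217.00001525878906, 200.5) ends [208.6645 168.8251] [225.3355 232.1749] [ 0.2998 -0.2464  0.    ] [ 0.538  -0.1912  0.    ]
side0
red 303.5 (305.0, 263.5) ends [325.  263.5] [285.  263.5] [0.5347 0.2238 0.075 ] [0.6161 0.2304 0.075 ]
blue 523.0 (279.5, 270.5) ends [279.5 254. ] [279.5 287. ] [0.6325 0.1976 0.066 ] [0.6204 0.2831 0.066 ]
yel 89.5 (370.0413513183594, 168.4746551513672) ends [409.0076 165.0863] [331.0751 171.863 ] [ 0.3045 -0.2487  0.    ] [ 0.5377 -0.1944  0.    ]
yel 71.5 (360.55487060546875, 146.68106079101562) ends [397.0594 143.7371] [324.0504 149.625 ] [ 0.3309 -0.3661  0.    ] [ 0.565  -0.3113  0.    ]
ball [ 0.5882 -0.2405  0.0495]
scene0 [ 0.4466 -0.0028  0.095 ]
scene0 [0.588  0.0007 0.    ]
scene0 [ 0.7515 -0.0087  0.085 ]
side0 [ 0.4383 -0.003   0.095 ]
side0 [ 0.5841 -0.0016  0.    ]
side0 [ 0.7523 -0.0093  0.085 ]
```

View pics/grid.png

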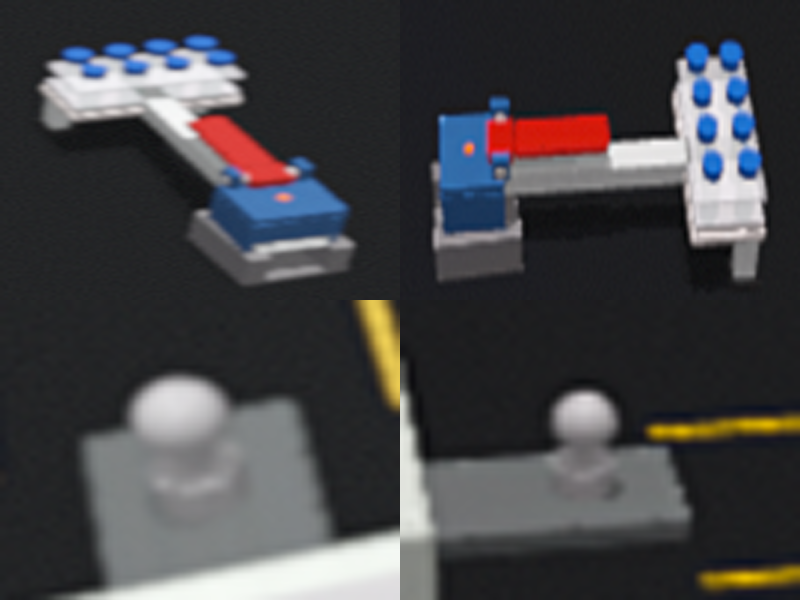

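```bash
python3 - <<'E'
from h import *
np.set_printoptions(precision=4,suppress=True)
print('pin',onz('scene0',441,222.1,.066),onz('side0',278,267,.066),tri(('scene0',441,222.1),('side0',278,267)))
# tube caps, tops at unknown height -> tri of each
S=[];
for f,(x0,y0,x1,y1) in [('scene0',(370,140,440,180)),('side0',(340,230,390,285))]:
    im=ld(f)['im'][y0:y1,x0:x1];k=cv2.inRange(cv2.cvtColor(im,cv2.COLOR_RGB2HSV),(100,120,50),(125,255,255))
    v,u=np.nonzero(k);S.append((f,u.mean()+x0,v.mean()+y0));print(len(u),S[-1],onz(*S[-1],.09))
t=tri(*S);print('caps centre',t)
p=tri(('scene0',441,222.1),('side0',278,267));d=p-t;print('yaw',np.degrees(np.arctan2(d[1],d[0])),np.hypot(*d[:2]))
s=r.get_state();print(s['q'],s['time'])
E
```

```text
pin [0.6319 0.236  0.066 ] [0.6305 0.2332 0.066 ] [0.6312 0.2351 0.0667]
311 ('scene0', np.float64(407.24437299035367), np.float64(161.56913183279744)) [0.458  0.2116 0.09  ]
336 ('side0', np.float64(363.6607142857143), np.float64(255.9970238095238)) [0.4571 0.2106 0.09  ]
caps centre [0.4575 0.2113 0.0902]
yaw 7.7876537399067205 0.1753612028454675
[62.7026 19.0619 -3.7066 83.6931  1.2389 77.344  -5.0731] 0.15
```

```bash
cat >> h.py <<'E'
from scipy.spatial.transform import Rotation as Ro
def go(p,yaw,tilt=0):
    """units for step_arm to TCP p, tool x yaw, tilt about tool y(deg, + leans body to +toolx)"""
    s=r.get_state();R0=np.array(s['orientation'])
    Rt=(Ro.from_euler('z',yaw,degrees=True).as_matrix()@np.diag([1.,-1,-1])@Ro.from_euler('y',-tilt,degrees=True).as_matrix())
    d=R0.T@(np.array(p)-s['tool_pos'])/.2;w=Ro.from_matrix(R0.T@Rt).as_rotvec(degrees=True)/60
    print('shift',d.round(3),'turn',w.round(3),'t',s['time'],'tcp',s['tool_pos'].round(4),'F',s['contact_force'].round(1),'grip',round(s['grip_width'],3))
def car(x,z,y=0,o=(.6312,.235,.046),yaw=7.5):
    a=np.radians(yaw);return np.array([o[0]+x*np.cos(a)-y*np.sin(a),o[1]+x*np.sin(a)+y*np.cos(a),o[2]+z])
E
python3 -c "
from h import *
go([.55,.224,.25],7.5)"
```

```text
shift [ 2.963 -2.925 -0.137] turn [-0.001  0.     0.308] t 0.15 tcp [ 0.2739 -0.5615  0.222 ] F [0.4 0.6 0. ] grip 1.002
```

>>> {"api": "step_arm", "payload": {
  "motion": [
    [[1,-1,0],[0,0,0],1],
    [[1,-1,0],[0,0,0],1],
    [[1,-1,0],[0,0,0],1],
    [[1,-1,0],[0,0,0],1],
    [[1,-1,0],[0,0,0],1],
    [[1,-1,0],[0,0,0],1],
    [[1,-1,0],[0,0,0],1],
    [[1,-1,0],[0,0,0],1],
    [[1,-1,0],[0,0,0],1]
  ]
}}

```text
time: 0.9
tool_pos: [0.3668, -0.2927, 0.2227]
orientation: [[0.897, 0.442, 0.0], [0.442, -0.897, -0.001], [-0.0, 0.001, -1.0]]
contact_force: [0.1, -0.7, 0.1]
grip_width: 1.002
gripper_force: 0.0
```

>>> {"api": "step_arm", "payload": {
  "motion": [
    [[1,-1,-0.1],[0,0,0],1],
    [[1,-1,-0.1],[0,0,0],1],
    [[1,-1,-0.1],[0,0,0],1],
    [[1,-1,-0.1],[0,0,0],1],
    [[1,-1,-0.1],[0,0,0],1],
    [[1,-1,-0.1],[0,0,0],1],
    [[1,-1,-0.1],[0,0,0],1],
    [[1,-1,-0.1],[0,0,0],1],
    [[1,-1,-0.1],[0,0,0],1],
    [[1,-1,-0.1],[0,0,0],1]
  ]
}}

```text
time: 1.73
tool_pos: [0.4581, -0.0285, 0.2422]
orientation: [[0.9, 0.437, -0.001], [0.437, -0.9, -0.0], [-0.001, -0.0, -1.0]]
contact_force: [0.1, -0.2, 0.9]
grip_width: 1.001
gripper_force: 0.0
```

```bash
python3 -c "
from h import *
go([.55,.224,.25],7.5)"
```

```text
shift [ 0.965 -0.935 -0.039] turn [-0.     0.001  0.307] t 1.7333 tcp [ 0.4581 -0.0285  0.2422] F [ 0.1 -0.2  0.9] grip 1.001
```

>>> {"api": "step_arm", "payload": {
  "motion": [
    [[0.965,-0.935,-0.04],[0,0,0.308],1],
    [[0.965,-0.935,-0.04],[0,0,0.308],1],
    [[0.965,-0.935,-0.04],[0,0,0.308],1],
    [[0.965,-0.935,-0.04],[0,0,0.308],1],
    [[0.965,-0.935,-0.04],[0,0,0.308],1],
    [[0.965,-0.935,-0.04],[0,0,0.308],1],
    [[0.965,-0.935,-0.04],[0,0,0.308],1],
    [[0.965,-0.935,-0.04],[0,0,0.308],1],
    [[0.965,-0.935,-0.04],[0,0,0.308],1],
    [[0.965,-0.935,-0.04],[0,0,0.308],1],
    [[0.965,-0.935,-0.04],[0,0,0.308],1]
  ]
}}

```text
time: 2.65
tool_pos: [0.5504, 0.223, 0.2503]
orientation: [[0.992, 0.127, 0.0], [0.127, -0.992, -0.002], [-0.0, 0.002, -1.0]]
contact_force: [0.7, -0.5, -0.0]
grip_width: 1.0
gripper_force: 0.0
```

```bash
python3 - <<'E'
from h import *
np.set_printoptions(precision=4,suppress=True)
save('wrist','w1')
for n,x,z in [('pin',0,.02),('tip',-.082,.029),('bar',-.1,.008)]: print(n,proj('w1',car(x,z)))
go(car(-.082,.012),7.5)
im=ld('w1')['im'];k=cv2.inRange(cv2.cvtColor(im,cv2.COLOR_RGB2HSV),(0,150,80),(8,255,255))
c=max(cv2.findContours(k,0,2)[0],key=cv2.contourArea);b=cv2.minAreaRect(c);print(b)
for q in cv2.boxPoints(b): print(q,onz('w1',*q,.075))
E
```

```text
pin [321.8535 102.7291]
tip [322.1524 181.6356]
bar [322.2657 193.119 ]
shift [-0.002 -0.007  0.963] turn [ 0.001 -0.    -0.003] t 2.7 tcp [0.5503 0.2232 0.2506] F [ 0.2 -0.5  1.3] grip 1.0
((323.5, 181.5), (23.0, 19.0), 90.0)
[314. 170.] [0.5614 0.2346 0.075 ]
[333. 170.] [0.564  0.2144 0.075 ]
[333. 193.] [0.5389 0.211  0.075 ]
[314. 193.] [0.5362 0.2315 0.075 ]
```

View pics/w1.png

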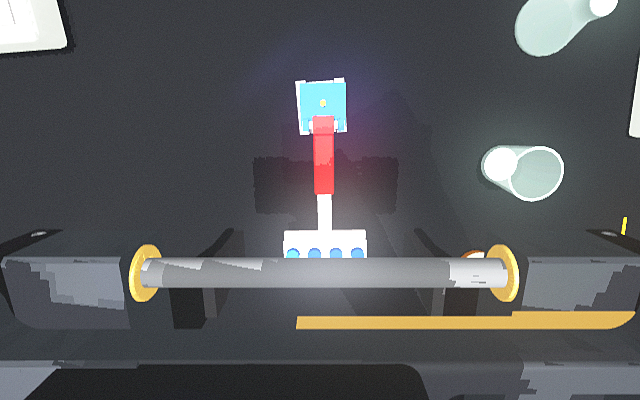

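>>> {"api": "step_arm", "payload": {
  "motion": [
    [[0,0,0.2],[0,0,0],0.6],
    [[0,0,0.4],[0,0,0],0.4],
    [[0,0,0.6],[0,0,0],0.2],
    [[0,0,0.8],[0,0,0],0.2],
    [[0,0,0.963],[0,0,0],0.2],
    [[0,0,0.963],[0,0,0],0.2],
    [[0,0,0.963],[0,0,0],0.0],
    [[0,0,0.963],[0,0,0],-0.6],
    [[0,0,0.963],[0,0,0],-0.6],
    [[0,0,0.963],[0,0,0],-0.6],
    [[0,0,0.963],[0,0,0],-0.6]
  ],
  "grip_force": 8
}}

```text
time: 3.62
tool_pos: [0.5507, 0.2258, 0.0597]
orientation: [[0.991, 0.131, 0.003], [0.131, -0.991, 0.0], [0.003, 0.0, -1.0]]
contact_force: [0.3, -2.9, 0.8]
grip_width: 0.307
gripper_force: 1.2
```

```bash
python3 -c "
from h import *
go(car(-.082,.012),7.5)"
```

```text
shift [-0.005  0.007  0.008] turn [ 0.    -0.003  0.   ] t 3.6167 tcp [0.5507 0.2258 0.0597] F [ 0.3 -2.9  0.8] grip 0.307
```

>>> {"api": "step_arm", "payload": {
  "motion": [
    [[0,0,0],[0,0,0],-0.6],
    [[0,0,0],[0,0,0],-0.6],
    [[0,0,0],[0,0,0],-0.6],
    [[0.005,0,-0.052],[0,0,0],-0.6],
    [[0.018,0,-0.103],[0,0,0],-0.6],
    [[0.04,0,-0.15],[0,0,0],-0.6],
    [[0.07,0,-0.193],[0,0,0],-0.6],
    [[0.107,0,-0.23],[0,0,0],-0.6],
    [[0.15,0,-0.26],[0,0,0],-0.6],
    [[0.197,0,-0.282],[0,0,0],-0.6],
    [[0.245,0,-0.295],[0,0,0],-0.6],
    [[0.248,0,-0.295],[0,0,0],-0.6]
  ]
}}

```text
time: 4.62
tool_pos: [0.6007, 0.2332, 0.1188]
orientation: [[0.991, 0.13, 0.002], [0.13, -0.991, 0.002], [0.002, -0.001, -1.0]]
contact_force: [-1.4, -2.9, 9.4]
grip_width: 0.252
gripper_force: 8.0
```

```bash
python3 - <<'E'
from h import *
go(car(-.032,.071),7.5)
save('side','s2');save('scene','c2')
a=ld('s2')['im'][200:320,220:420];b=ld('c2')['im'][120:270,360:500]
cv2.imwrite('pics/g2.png',np.hstack([cv2.resize(a,(460,276)),cv2.resize(b,(300,276))])[:,:,::-1])
E
```

```text
shift [-0.008  0.011  0.009] turn [-0.001 -0.002 -0.   ] t 4.6167 tcp [0.6007 0.2332 0.1188] F [-1.4 -2.9  9.4] grip 0.252
```

View pics/g2.png

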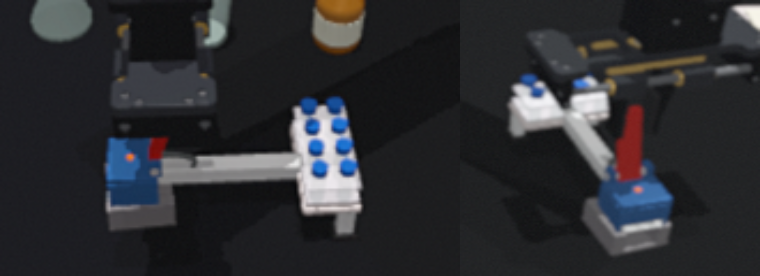

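>>> {"api": "step_arm", "payload": {
  "motion": [
    [[0,0,0],[0,0,0],-0.2],
    [[0,0,0],[0,0,0],0.1],
    [[0,0,0],[0,0,0],0.1],
    [[0,0,-0.15],[0,0,0],0.1],
    [[0,0,-0.3],[0,0,0],0.1],
    [[0,0,-0.4],[0,0,0],0.2],
    [[-0.2,0,-0.4],[0,0,0],0.2],
    [[-0.34,0,-0.4],[0,0,0],0.2],
    [[-0.34,0,-0.4],[0,0,0],0.2],
    [[-0.34,0,-0.4],[0,0,0],0.2]
  ]
}}

```text
time: 5.55
tool_pos: [0.5306, 0.2232, 0.1974]
orientation: [[0.991, 0.132, 0.001], [0.132, -0.991, -0.001], [0.001, 0.001, -1.0]]
contact_force: [1.6, -0.0, 0.4]
grip_width: 0.598
gripper_force: 0.0
```

```bash
python3 - <<'E'
from h import *
np.set_printoptions(precision=4,suppress=True)
for n in ['side','scene','wrist']: save(n,n[0]+'3')
go(car(-.1,-.017),7.5)
for f,(x0,y0,x1,y1) in [('s3',(255,240,310,300)),('s3',(340,230,390,285)),('c3'if 0 else 's3',(255,240,340,280))]: pass
a=ld('s3')['im'][200:320,220:420];b=ld('w3')['im']
cv2.imwrite('pics/g3.png',np.hstack([cv2.resize(a,(333,200)),cv2.resize(b,(460,287))[:200]])[:,:,::-1])
hsv=cv2.cvtColor(b,cv2.COLOR_RGB2HSV)
for n,lo,hi in [('red',(0,150,60),(8,255,255)),('org',(9,100,150),(25,255,255)),('blue',(90,120,60),(125,255,255)),('white',(0,0,170),(180,40,255))]:
    for c in cv2.findContours(cv2.inRange(hsv,lo,hi),0,2)[0]:
        x,y,w,h=cv2.boundingRect(c)
        if cv2.contourArea(c)>12 and 150<x<480: print(n,x,y,w,h)
for n,x,z in [('pin',0,.02),('tip',-.035,.099),('bar',-.1,.008)]: print(n,proj('w3',car(x,z)))
E
```

```text
shift [-0.002  0.006  0.84 ] turn [-0. -0. -0.] t 5.7 tcp [0.5322 0.2231 0.1969] F [ 0.3 -0.5  0.5] grip 0.602
org 219 311 365 18
org 427 244 18 58
org 203 244 18 58
blue 278 250 14 7
white 320 136 6 9
white 208 135 232 153
white 297 97 13 23
white 319 71 8 9
white 336 54 18 64
pin [324.9478  79.0185]
tip [325.4122 123.0386]
bar [324.7673 188.3896]
```

View pics/g3.png

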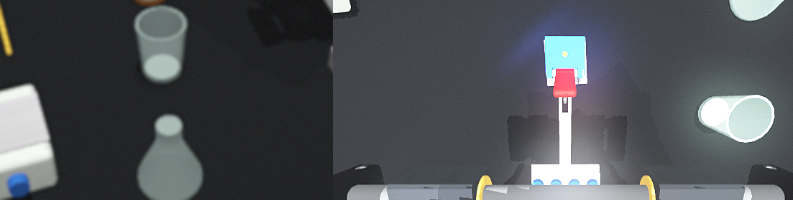

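```bash
python3 - <<'E'
from h import *
np.set_printoptions(precision=4,suppress=True)
p=onz('w3',323,75.5,.066);print(p)
go(car(-.1,-.017,o=(p[0],p[1],.046)),7.5)
E
```

```text
[0.6338 0.237  0.066 ]
shift [ 0.012 -0.003  0.84 ] turn [-0. -0. -0.] t 5.7 tcp [0.5322 0.2231 0.1969] F [ 0.3 -0.5  0.5] grip 0.602
```

>>> {"api": "step_arm", "payload": {
  "motion": [
    [[0.012,-0.003,0.18],[0,0,0],0.3],
    [[0.012,-0.003,0.36],[0,0,0],0.3],
    [[0.012,-0.003,0.54],[0,0,0],0.3],
    [[0.012,-0.003,0.72],[0,0,0],0.2],
    [[0.012,-0.003,0.84],[0,0,0],0.0],
    [[0.012,-0.003,0.84],[0,0,0],-0.4],
    [[0.012,-0.003,0.84],[0,0,0],-0.8],
    [[0.012,-0.003,0.84],[0,0,0],-0.8],
    [[0.012,-0.003,0.84],[0,0,0],-0.8],
    [[0.012,-0.003,0.84],[0,0,0],-0.8],
    [[0.012,-0.003,0.84],[0,0,0],-0.8]
  ],
  "grip_force": 30
}}

```text
time: 6.62
tool_pos: [0.5348, 0.2246, 0.0305]
orientation: [[0.991, 0.131, 0.003], [0.131, -0.991, 0.0], [0.003, -0.0, -1.0]]
contact_force: [-0.5, 0.1, 6.1]
grip_width: 0.184
gripper_force: 30.0
```

>>> {"api": "step_arm", "payload": {
  "motion": [
    [[0,0,0],[0,0,0],-0.8],
    [[0,0,0],[0,0,0],-0.8],
    [[0,0,-0.05],[0,0,0],-0.8],
    [[0,0,-0.1],[0,0,0],-0.8],
    [[0,0,-0.2],[0,0,0],-0.8],
    [[0,0,-0.3],[0,0,0],-0.8],
    [[0,0,-0.4],[0,0,0],-0.8],
    [[0,0,-0.5],[0,0,0],-0.8],
    [[0,0,-0.6],[0,0,0],-0.8],
    [[0,0,-0.7],[0,0,0],-0.8],
    [[0,0,-0.7],[0,0,0],-0.8],
    [[0,0,-0.7],[0,0,0],-0.8]
  ]
}}

```text
time: 7.62
tool_pos: [0.5339, 0.2244, 0.1697]
orientation: [[0.991, 0.131, 0.002], [0.131, -0.991, 0.0], [0.002, 0.0, -1.0]]
contact_force: [0.0, -0.0, -6.1]
grip_width: 0.18
gripper_force: 30.0
```

```bash
python3 - <<'E'
from h import *
np.set_printoptions(precision=4,suppress=True)
save('wrist','w4')
# pin in tool frame: if level
s=r.get_state();z=s['tool_pos'][2]+.017+.02
b=ld('w4')['im'];hsv=cv2.cvtColor(b,cv2.COLOR_RGB2HSV)
for c in cv2.findContours(cv2.inRange(hsv,(0,0,170),(180,60,255)),0,2)[0]:
    x,y,w,h=cv2.boundingRect(c)
    if cv2.contourArea(c)>12 and 280<x<360 and y<130: print(x,y,w,h,onz('w4',x+w/2-.5,y+h/2-.5,z))
go([0.588,-.2405,.17],13)
save('side','s4');save('scene','c4')
a=ld('s4')['im'][130:300,200:420];c=ld('c4')['im'][70:270,360:500]
cv2.imwrite('pics/g4.png',np.hstack([cv2.resize(a,(330,255)),cv2.resize(b,(460,287))[:255]])[:,:,::-1])
E
```

```text
354 79 12 23 [0.6143 0.2215 0.2053]
282 79 12 23 [0.6107 0.2485 0.2053]
315 19 17 20 [0.6334 0.2379 0.2053]
shift [-0.033  2.338 -0.007] turn [ 0.001  0.001 -0.091] t 7.6667 tcp [0.5333 0.224  0.1683] F [-0.6  0.1 -6.5] grip 0.181
```

View pics/g4.png

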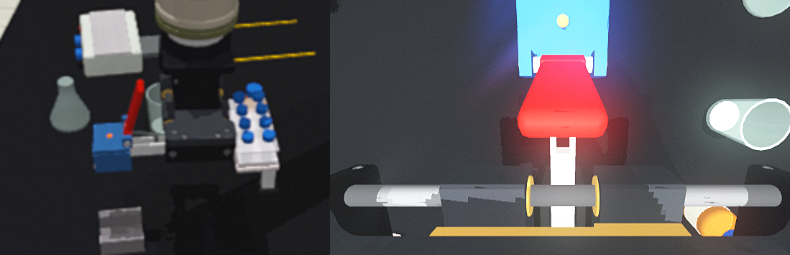

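>>> {"api": "step_arm", "payload": {
  "motion": [
    [[-0.01,0.05,0],[0,0,0],-0.8],
    [[-0.03,0.14,0],[0,0,0],-0.8],
    [[-0.05,0.25,0],[0,0,0],-0.8],
    [[-0.08,0.36,0],[0,0,0],-0.8],
    [[-0.1,0.47,0],[0,0,0],-0.8],
    [[-0.13,0.58,0],[0,0,0],-0.8],
    [[-0.15,0.69,0],[0,0,0],-0.8],
    [[-0.18,0.8,0],[0,0,0],-0.8],
    [[-0.2,0.9,0],[0,0,0],-0.8],
    [[-0.22,1.0,0],[0,0,0],-0.8]
  ]
}}

```text
time: 8.6
tool_pos: [0.5153, 0.0182, 0.1681]
orientation: [[0.991, 0.13, -0.001], [0.13, -0.991, -0.0], [-0.001, 0.0, -1.0]]
contact_force: [-0.4, 0.3, -6.2]
grip_width: 0.178
gripper_force: 30.0
```

>>> {"api": "step_arm", "payload": {
  "motion": [
    [[-0.02,0.12,0],[0,0,0],-0.8],
    [[-0.05,0.24,0],[0,0,0],-0.8],
    [[-0.08,0.36,0],[0,0,0],-0.8],
    [[-0.1,0.47,0],[0,0,-0.01],-0.8],
    [[-0.13,0.58,0],[0,0,-0.03],-0.8],
    [[-0.15,0.69,0],[0,0,-0.05],-0.8],
    [[-0.18,0.8,0],[0,0,-0.07],-0.8],
    [[-0.2,0.9,0],[0,0,-0.085],-0.8],
    [[-0.22,1.0,0],[0,0,-0.085],-0.8],
    [[-0.22,1.0,0],[0,0,-0.085],-0.8]
  ]
}}

```text
time: 9.43
tool_pos: [0.4968, -0.1894, 0.1678]
orientation: [[0.977, 0.212, -0.002], [0.212, -0.977, -0.002], [-0.002, 0.001, -1.0]]
contact_force: [-1.0, -1.1, -6.2]
grip_width: 0.182
gripper_force: 30.0
```

```bash
python3 - <<'E'
from h import *
go([.4896,-.2632,.15],12.6)
E
```

```text
shift [-0.113  0.353  0.09 ] turn [ 0.001  0.002 -0.006] t 9.4333 tcp [ 0.4968 -0.1894  0.1678] F [-1.  -1.1 -6.2] grip 0.182
```

>>> {"api": "step_arm", "payload": {
  "motion": [
    [[-0.03,0.1,0],[0,0,0],-0.8],
    [[-0.06,0.2,0],[0,0,0],-0.8],
    [[-0.1,0.3,0.05],[0,0,-0.006],-0.8],
    [[-0.113,0.353,0.12],[0,0,-0.006],-0.8],
    [[-0.113,0.353,0.2],[0,0,-0.006],-0.8],
    [[-0.113,0.353,0.28],[0,0,-0.006],-0.8],
    [[-0.113,0.353,0.35],[0,0,-0.006],-0.8],
    [[-0.113,0.353,0.389],[0,0,-0.006],-0.8],
    [[-0.113,0.353,0.389],[0,0,-0.006],-0.8],
    [[-0.113,0.353,0.389],[0,0,-0.006],-0.8],
    [[-0.113,0.353,0.389],[0,0,-0.006],-0.8]
  ]
}}

```text
time: 10.35
tool_pos: [0.4927, -0.2576, 0.0918]
orientation: [[0.974, 0.225, 0.001], [0.225, -0.974, -0.0], [0.001, 0.001, -1.0]]
contact_force: [0.5, -0.6, -5.5]
grip_width: 0.181
gripper_force: 30.0
```

```bash
python3 - <<'E'
from h import *
np.set_printoptions(precision=4,suppress=True)
go([.4896,-.2632,.09],12.6)
for n,k in [('side','s5'),('scene','c5'),('wrist','w5')]: save(n,k)
a=ld('s5')['im'][90:190,240:400];c=ld('c5')['im'][140:260,130:270];b=ld('w5')['im']
cv2.imwrite('pics/g5.png',np.vstack([np.hstack([cv2.resize(a,(480,300),interpolation=2),cv2.resize(c,(320,300),interpolation=2)]),cv2.resize(b[:130],(800,162))])[:,:,::-1])
o=np.array([.588,-.2405,.1065])
for f in ['s5','c5','w5']: print(f,proj(f,o+[0,0,.02]),proj(f,[.588,-.2405,.0495]))
E
```

```text
shift [-0.021  0.024  0.009] turn [ 0.001 -0.001  0.007] t 10.35 tcp [ 0.4927 -0.2576  0.0918] F [ 0.5 -0.6 -5.5] grip 0.181
s5 [315.5887 125.4134] [315.352  148.3263]
c5 [186.7138 203.291 ] [194.6544 233.4735]
w5 [336.3052  40.5284] [331.2226  69.0864]
```

View pics/g5.png

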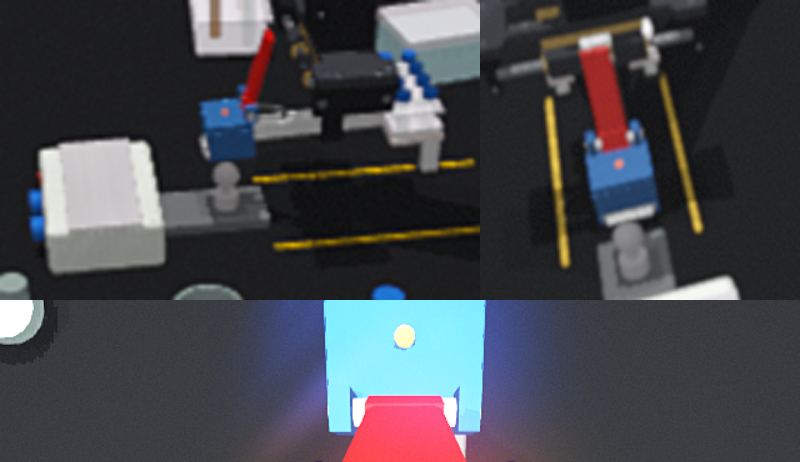

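```bash
python3 - <<'E'
from h import *
np.set_printoptions(precision=4,suppress=True)
w=(404/1.25,36/1.246)
p=tri(('s5',315,127.3),('c5',190.8,205.2));print(p,tri(('s5',315,127.3),('c5',190.8,205.2),('w5',*w)),onz('w5',*w,.1285),onz('s5',315,127.3,.1285),onz('c5',190.8,205.2,.1285))
s=r.get_state();print(s['tool_pos']+.101*np.array([np.cos(np.radians(13.2)),np.sin(np.radians(13.2)),0]),s['orientation'])
for f,u,v in [('s5',240+226/3,90+173/3),('c5',130+628/2.2857-210,140+237/2.5)]:print(onz(f,u,v,.0495))
go([.4896,-.2632,.09],12.6)
E
```

```text
[ 0.5896 -0.2339  0.1234] [ 0.5903 -0.2342  0.1236] [ 0.5902 -0.235   0.1285] [ 0.5887 -0.2264  0.1285] [ 0.597  -0.2316  0.1285]
[ 0.5911 -0.2348  0.092 ] [[ 0.9745  0.2246  0.0013]
 [ 0.2246 -0.9745 -0.0008]
 [ 0.0011  0.0011 -1.    ]]
[ 0.5883 -0.2441  0.0495]
[ 0.5918 -0.2399  0.0495]
shift [-0.021  0.023  0.01 ] turn [ 0.001 -0.001  0.006] t 10.5 tcp [ 0.4927 -0.2578  0.092 ] F [ 0.1 -0.7 -5.6] grip 0.182
```

>>> {"api": "step_arm", "payload": {
  "motion": [
    [[-0.011,0.027,0],[0,0.067,0],-0.8],
    [[-0.011,0.027,0],[0,0.067,0],-0.8],
    [[-0.011,0.027,0],[0,0.067,0],-0.8],
    [[-0.011,0.027,0],[0,0.067,0],-0.8],
    [[-0.011,0.027,0.03],[0,0.067,0],-0.8],
    [[-0.011,0.027,0.06],[0,0.067,0],-0.8],
    [[-0.011,0.027,0.09],[0,0.067,0],-0.8],
    [[-0.011,0.027,0.12],[0,0.067,0],-0.8],
    [[-0.011,0.027,0.12],[0,0.067,0],-0.8],
    [[-0.011,0.027,0.12],[0,0.067,0],-0.8]
  ]
}}

```text
time: 11.33
tool_pos: [0.491, -0.263, 0.0665]
orientation: [[0.972, 0.225, 0.067], [0.224, -0.974, 0.016], [0.069, -0.001, -0.998]]
contact_force: [0.3, -0.9, -5.8]
grip_width: 0.179
gripper_force: 30.0
```

```bash
python3 - <<'E'
from h import *
np.set_printoptions(precision=4,suppress=True)
s=r.get_state();print(s['tool_pos'],s['contact_force'])
for n,k in [('side','s6'),('scene','c6')]: save(n,k)
P=[]
for f,(x0,y0,x1,y1) in [('s6',(295,115,335,150)),('c6',(165,190,225,235))]:
    im=ld(f)['im'][y0:y1,x0:x1];h=cv2.cvtColor(im,cv2.COLOR_RGB2HSV);k=cv2.inRange(h,(5,80,120),(20,255,255))
    blue=cv2.inRange(h,(95,90,40),(120,255,255));v,u=np.nonzero(k);print(f,len(u),u+x0,v+y0);
    wgt=h[v,u,1].astype(float);P.append((f,(u*wgt).sum()/wgt.sum()+x0,(v*wgt).sum()/wgt.sum()+y0))
print(P,tri(*P))
E
```

```text
[ 0.491  -0.263   0.0665] [ 0.2664 -0.8938 -5.755 ]
s6 1 [316] [133]
c6 2 [189 190] [214 214]
[('s6', np.float64(316.0), np.float64(133.0)), ('c6', np.float64(189.55598455598457), np.float64(214.0))] [ 0.5871 -0.241   0.1005]
```

>>> {"api": "step_arm", "payload": {
  "motion": [
    [[0,0,0.01],[0,0,0],-0.8],
    [[0,0,0.02],[0,0,0],-0.8],
    [[0,0,0.03],[0,0,0],-0.8],
    [[0,0,0.04],[0,0,0],-0.8],
    [[0,0,0.05],[0,0,0],-0.8],
    [[0,0,0.05],[0,0,0],-0.8]
  ]
}}

```text
time: 11.93
tool_pos: [0.4917, -0.2631, 0.0567]
orientation: [[0.972, 0.225, 0.068], [0.224, -0.974, 0.016], [0.07, -0.0, -0.998]]
contact_force: [-0.2, -0.2, -5.4]
grip_width: 0.18
gripper_force: 30.0
```

>>> {"api": "step_arm", "payload": {
  "motion": [
    [[0,0,0.01],[0,0,0],-0.8],
    [[0,0,0.02],[0,0,0],-0.8],
    [[0,0,0.02],[0,0,0],-0.8]
  ]
}}

```text
time: 12.18
tool_pos: [0.4922, -0.2632, 0.0529]
orientation: [[0.972, 0.225, 0.068], [0.224, -0.974, 0.016], [0.07, -0.0, -0.998]]
contact_force: [1.3, -0.7, -4.9]
grip_width: 0.179
gripper_force: 30.0
```

>>> {"api": "step_arm", "payload": {
  "motion": [
    [[0,0,0.01],[0,0,0],-0.8],
    [[0,0,0.02],[0,0,0],-0.8],
    [[0,0,0.02],[0,0,0],-0.8]
  ]
}}

```text
time: 12.43
tool_pos: [0.4929, -0.2635, 0.0493]
orientation: [[0.972, 0.224, 0.069], [0.224, -0.975, 0.015], [0.071, 0.001, -0.997]]
contact_force: [0.1, -1.8, -1.7]
grip_width: 0.183
gripper_force: 30.0
```

>>> {"api": "step_arm", "payload": {
  "motion": [
    [[0,0,0.01],[0,0,0],-0.8],
    [[0,0,0.02],[0,0,0],-0.8],
    [[0,0,0.02],[0,0,0],-0.8]
  ]
}}

```text
time: 12.68
tool_pos: [0.493, -0.2632, 0.0451]
orientation: [[0.972, 0.224, 0.069], [0.224, -0.974, 0.015], [0.071, 0.0, -0.998]]
contact_force: [-0.2, -1.6, -1.4]
grip_width: 0.177
gripper_force: 30.0
```

>>> {"api": "step_arm", "payload": {
  "motion": [
    [[0,0,0.01],[0,0,0],-0.8],
    [[0,0,0.02],[0,0,0],-0.8],
    [[0,0,0.02],[0,0,0],-0.8]
  ]
}}

```text
time: 12.93
tool_pos: [0.493, -0.263, 0.0409]
orientation: [[0.972, 0.224, 0.068], [0.224, -0.974, 0.016], [0.07, -0.0, -0.998]]
contact_force: [-0.9, -1.8, -1.4]
grip_width: 0.179
gripper_force: 30.0
```

```bash
python3 - <<'E'
from h import *
np.set_printoptions(precision=4,suppress=True)
s=r.get_state();print(s['tool_pos'],s['contact_force'])
for n,k in [('side','s7'),('scene','c7')]: save(n,k)
a=ld('s7')['im'][90:190,240:400];c=ld('c7')['im'][140:260,130:270]
cv2.imwrite('pics/g7.png',np.hstack([cv2.resize(a,(480,300),interpolation=2),cv2.resize(c,(320,300),interpolation=2)])[:,:,::-1])
E
```

```text
[ 0.493  -0.263   0.0409] [-0.8571 -1.7769 -1.4026]
```

View pics/g7.png

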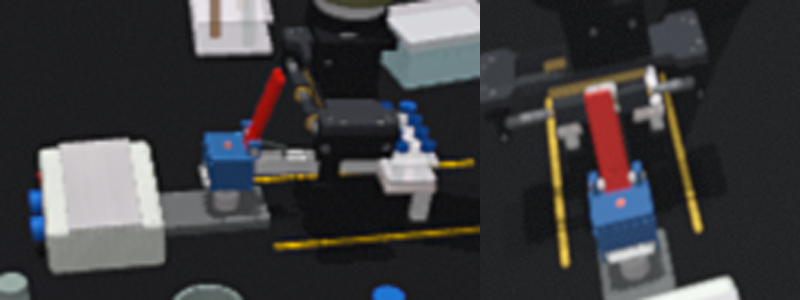

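>>> {"api": "step_arm", "payload": {
  "motion": [
    [[0,0,0.01],[0,0,0],-0.8],
    [[0,0,0.02],[0,0,0],-0.8],
    [[0,0,0.02],[0,0,0],-0.8]
  ]
}}

```text
time: 13.28
tool_pos: [0.494, -0.2629, 0.0376]
orientation: [[0.972, 0.225, 0.07], [0.224, -0.974, 0.015], [0.071, 0.001, -0.997]]
contact_force: [3.4, -1.8, -2.3]
grip_width: 0.183
gripper_force: 30.0
```

```bash
python3 - <<'E'
from h import *
np.set_printoptions(precision=4,suppress=True)
print(tri(('s7',316,138.7),('c7',191.3,220.8)))
s=r.get_state();print(s['tool_pos'],s['contact_force'])
E
```

```text
[ 0.5866 -0.241   0.0821]
[ 0.494  -0.2629  0.0376] [ 3.4024 -1.791  -2.3186]
```

>>> {"api": "step_arm", "payload": {
  "motion": [
    [[0,0,0],[0,0,0],-0.5],
    [[0,0,0],[0,0,0],-0.3],
    [[0,0,0],[0,0,0],0],
    [[0,0,0],[0,0,0],0],
    [[0,0,0],[0,0,0],0],
    [[0,0,0],[0,0,0],0]
  ],
  "grip_force": 5
}}

```text
time: 13.78
tool_pos: [0.4933, -0.2628, 0.0372]
orientation: [[0.972, 0.225, 0.068], [0.224, -0.974, 0.016], [0.07, -0.0, -0.998]]
contact_force: [-0.7, 0.0, 0.1]
grip_width: 0.477
gripper_force: 0.0
```

```bash
python3 - <<'E'
from h import *
np.set_printoptions(precision=4,suppress=True)
s=r.get_state();print(s['tool_pos'],s['contact_force'],s['grip_width'])
for n,k in [('side','s8'),('scene','c8')]: save(n,k)
a=ld('s8')['im'][90:190,240:400];c=ld('c8')['im'][140:260,130:270]
cv2.imwrite('pics/g8.png',np.hstack([cv2.resize(a,(480,300),interpolation=2),cv2.resize(c,(320,300),interpolation=2)])[:,:,::-1])
P=[]
for f,(x0,y0,x1,y1) in [('s8',(300,125,332,155)),('c8',(175,205,210,240))]:
    im=ld(f)['im'][y0:y1,x0:x1].astype(int);m=im[:,:,0]-im[:,:,2];v,u=np.mgrid[0:im.shape[0],0:im.shape[1]]
    # strongest red-ish pixel surrounded by blue, green>red*.5
    q=np.where((im[:,:,1]>60)&(m>0),m,0);i=np.unravel_index(q.argsort(axis=None)[-5:],q.shape);print(f,i[1]+x0,i[0]+y0,q[i])
go(car(-.1,.1,o=(.588,-.2405,.052),yaw=13),13)
E
```

```text
[ 0.4933 -0.2628  0.0372] [-0.7424  0.0354  0.0862] 0.4766816892088174
s8 [327 328 325 329 328] [149 150 149 149 149] [135 142 144 148 164]
c8 [185 185 194 194 191] [216 214 210 213 222] [ 96 106 107 107 114]
shift [ 0.027 -0.003 -0.573] turn [ 0.    -0.067 -0.   ] t 13.8833 tcp [ 0.4933 -0.2629  0.0372] F [-0.2  0.2 -1.4] grip 0.491
```

>>> {"api": "step_arm", "payload": {
  "motion": [
    [[0.014,0,-0.2],[0,0,0],0],
    [[0.03,0,-0.4],[0,0,0],0],
    [[0.04,0,-0.6],[0,0,0],0],
    [[0.05,0,-0.8],[0,-0.067,0],0],
    [[0.07,0,-1.0],[0,-0.067,0],-0.3],
    [[0.07,0,-1.0],[0,-0.067,0],-0.63],
    [[0.07,0,-1.0],[0,-0.067,0],-0.63],
    [[0.07,0,-1.0],[0,-0.067,0],-0.63]
  ]
}}

```text
time: 14.55
tool_pos: [0.4929, -0.2629, 0.237]
orientation: [[0.974, 0.225, -0.0], [0.225, -0.974, 0.0], [-0.0, -0.0, -1.0]]
contact_force: [-0.2, 0.6, -1.6]
grip_width: 0.281
gripper_force: 0.0
```

```bash
python3 - <<'E'
from h import *
np.set_printoptions(precision=4,suppress=True)
for n,k in [('side','s9'),('scene','c9'),('wrist','w9')]: save(n,k)
for f,(x0,y0,x1,y1) in [('s9',(308,132,324,146)),('c9',(183,214,200,228))]:
    im=ld(f)['im'][y0:y1,x0:x1].astype(int);print(f,x0,y0);print(im[:,:,0]-im[:,:,2])
b=ld('w9')['im'];hsv=cv2.cvtColor(b,cv2.COLOR_RGB2HSV);print('wpred',proj('w9',[.588,-.2405,.08]))
for n,lo,hi in [('pin',(0,0,170),(60,110,255)),('head',(85,80,100),(110,255,255)),('red',(0,150,60),(10,255,255))]:
  for c in cv2.findContours(cv2.inRange(hsv,lo,hi),0,2)[0]:
    x,y,w,h=cv2.boundingRect(c)
    if cv2.contourArea(c)>20 and 200<x<440 and y<180: print(n,x,y,w,h)
cv2.imwrite('pics/w9.png',b[:,:,::-1])
go(car(-.001,.1,o=(.588,-.2405,.056),yaw=13),13,20)
E
```

```text
s9 308 132
[[   0   -3   -2   -2    0   -1   -2   -1   -1    1    1  -21  -69  -95
   -42   60]
 [   3    3    5    4    3    5    7    7    8    8    8  -16  -53  -39
    53  136]
 [ -15  -17  -15  -15  -16  -26  -35  -38  -38  -34  -28  -38  -39   26
   100  146]
 [ -79  -91  -91  -89  -91 -101 -112 -115 -124 -122 -116 -110  -50   53
   136  166]
 [-101 -119 -116 -116 -116 -118 -121 -124 -126 -123 -125 -119  -40   92
   151  154]
 [-102 -121 -119 -120 -119 -121 -114 -104 -119 -122 -125 -119  -33  109
   111   65]
 [-102 -122 -120 -120 -123 -112  -32   22  -46 -117 -123 -119  -60   38
     4  -70]
 [-104 -123 -121 -120 -120 -111  -13   86   16 -106 -124 -121  -81    1
    -2  -79]
 [ -91 -110 -120 -118 -119 -119  -81  -38  -64 -117 -121 -120 -112  -71
   -22  -44]
 [ -79 -106 -121 -120 -120 -119 -120 -115 -117 -121 -119 -119 -121 -107
   -48  -13]
 [ -67 -102 -124 -122 -122 -121 -120 -122 -121 -120 -119 -121 -122 -116
   -64  -16]
 [ -77 -114 -131 -126 -124 -124 -123 -122 -123 -123 -123 -122 -123 -124
  -115  -97]
 [ -72  -91  -98  -95  -92  -90  -92  -90  -89  -89  -91  -90  -89  -
[... 895 characters left out ...]
-111 -111
  -109 -110 -109]
 [-109 -110 -112 -112 -113 -101  -41   47   91   64  -14  -91 -112 -110
  -109 -109 -109]
 [-109 -110 -111 -111 -112 -109  -84  -32   -5  -22  -72 -107 -112 -110
  -109 -111 -110]
 [-110 -111 -111 -110 -111 -111 -109  -98  -88  -94 -108 -112 -111 -111
  -110 -112 -112]
 [-109 -110 -109 -110 -110 -111 -112 -113 -113 -113 -113 -112 -110 -111
  -112 -113 -112]
 [-110 -109 -109 -110 -110 -112 -112 -112 -112 -112 -113 -112 -111 -109
  -108 -108 -107]]
wpred [323.661   83.2472]
pin 280 144 88 114
pin 249 0 153 21
head 300 59 52 56
red 312 134 28 10
shift [ 0.487 -0.001  0.4  ] turn [-0.002 -0.332 -0.   ] t 14.7 tcp [ 0.4924 -0.2628  0.2361] F [-0.5 -0.8 -0.5] grip 0.204
```

```bash
python3 - <<'E'
from h import *
np.set_printoptions(precision=4,suppress=True)
p=tri(('s9',315.,138.7),('c9',191.,222.2));print(p)
print([onz(f,u,v,.078) for f,u,v in [('s9',315.,138.7),('c9',191.,222.2),('w9',326,84)]])
go(car(-.001,.1,o=(p[0],p[1],.056),yaw=13),13,20)
E
```

```text
[ 0.5897 -0.2415  0.0814]
[array([ 0.5898, -0.2479,  0.078 ]), array([ 0.5864, -0.2422,  0.078 ]), array([ 0.588 , -0.2428,  0.078 ])]
shift [0.493 0.006 0.4  ] turn [-0.002 -0.332 -0.   ] t 14.7 tcp [ 0.4924 -0.2628  0.2361] F [-0.5 -0.8 -0.5] grip 0.204
```

>>> {"api": "step_arm", "payload": {
  "motion": [
    [[0.15,0.006,0],[0,-0.1,0],-0.63],
    [[0.3,0.006,0],[0,-0.2,0],-0.63],
    [[0.45,0.006,0],[0,-0.3,0],-0.63],
    [[0.493,0.006,0],[0,-0.333,0],-0.63],
    [[0.493,0.006,0.1],[0,-0.333,0],-0.63],
    [[0.493,0.006,0.25],[0,-0.333,0],-0.63],
    [[0.493,0.006,0.4],[0,-0.333,0],-0.63],
    [[0.493,0.006,0.55],[0,-0.333,0],-0.63],
    [[0.493,0.006,0.6],[0,-0.333,0],-0.63],
    [[0.493,0.006,0.6],[0,-0.333,0],-0.63]
  ]
}}

```text
time: 15.53
tool_pos: [0.5876, -0.2416, 0.1142]
orientation: [[0.914, 0.225, -0.339], [0.212, -0.974, -0.075], [-0.347, -0.003, -0.938]]
contact_force: [-0.0, 0.2, 0.5]
grip_width: 0.186
gripper_force: 0.0
```

```bash
python3 - <<'E'
from h import *
go(car(-.001,.03,o=(.5885,-.2415,.06),yaw=13),13,20)
go(car(-.001,.02,o=(.5885,-.2415,.06),yaw=13),13,20)
for n,k in [('side','sa'),('scene','ca')]: save(n,k)
E
```

```text
shift [0.042 0.001 0.114] turn [-0.003  0.005  0.001] t 15.5333 tcp [ 0.5876 -0.2416  0.1142] F [-0.   0.2  0.5] grip 0.186
shift [0.059 0.001 0.16 ] turn [-0.003  0.005  0.001] t 15.5333 tcp [ 0.5876 -0.2416  0.1142] F [-0.   0.2  0.5] grip 0.186
```

>>> {"api": "step_arm", "payload": {
  "motion": [
    [[0.01,0,0.03],[0,0,0],-0.63],
    [[0.021,0,0.06],[0,0,0],-0.63],
    [[0.032,0,0.09],[0,0,0],-0.63],
    [[0.042,0,0.113],[0,0,0],-0.63],
    [[0.042,0,0.113],[0,0,0],-0.63],
    [[0.042,0,0.113],[0,0,0],-0.63]
  ]
}}

```text
time: 16.13
tool_pos: [0.5896, -0.2419, 0.0933]
orientation: [[0.916, 0.225, -0.333], [0.211, -0.974, -0.077], [-0.342, -0.0, -0.94]]
contact_force: [0.0, 0.4, 0.4]
grip_width: 0.187
gripper_force: 0.0
```

>>> {"api": "step_arm", "payload": {
  "motion": [
    [[0.002,0,0.005],[0,0,0],-0.63],
    [[0.004,0,0.01],[0,0,0],-0.63],
    [[0.006,0,0.015],[0,0,0],-0.63],
    [[0.006,0,0.015],[0,0,0],-0.63]
  ]
}}

```text
time: 16.47
tool_pos: [0.5899, -0.2419, 0.0903]
orientation: [[0.916, 0.225, -0.333], [0.211, -0.974, -0.077], [-0.342, 0.0, -0.94]]
contact_force: [-0.5, 0.2, -0.3]
grip_width: 0.186
gripper_force: 0.0
```

>>> {"api": "step_arm", "payload": {
  "motion": [
    [[-0.005,0,0.01],[0,0,0],-0.63],
    [[-0.004,0,0.017],[0,0,0],-0.63],
    [[-0.004,0,0.017],[0,0,0],-0.63]
  ]
}}

```text
time: 16.72
tool_pos: [0.5877, -0.2424, 0.0872]
orientation: [[0.916, 0.224, -0.333], [0.211, -0.974, -0.077], [-0.342, -0.0, -0.94]]
contact_force: [-0.4, -0.5, -0.1]
grip_width: 0.187
gripper_force: 0.0
```

>>> {"api": "step_arm", "payload": {
  "motion": [
    [[0.002,0,0.005],[0,0,0],-0.63],
    [[0.004,0,0.01],[0,0,0],-0.63],
    [[0.004,0,0.01],[0,0,0],-0.63]
  ]
}}

```text
time: 16.97
tool_pos: [0.588, -0.2422, 0.0851]
orientation: [[0.916, 0.225, -0.333], [0.211, -0.974, -0.077], [-0.342, -0.0, -0.94]]
contact_force: [0.6, 1.4, -0.0]
grip_width: 0.186
gripper_force: 0.0
```

>>> {"api": "step_arm", "payload": {
  "motion": [
    [[0.002,0,0.005],[0,0,0],-0.63],
    [[0.004,0,0.01],[0,0,0],-0.63],
    [[0.004,0,0.01],[0,0,0],-0.63]
  ]
}}

```text
time: 17.22
tool_pos: [0.5883, -0.2423, 0.0835]
orientation: [[0.916, 0.225, -0.333], [0.211, -0.974, -0.077], [-0.341, 0.0, -0.94]]
contact_force: [0.2, 0.0, 3.6]
grip_width: 0.187
gripper_force: 1.4
```

>>> {"api": "step_arm", "payload": {
  "motion": [
    [[0.002,0,0.005],[0,0,0],-0.63],
    [[0.002,0,0.005],[0,0,0],-0.63]
  ]
}}

```text
time: 17.38
tool_pos: [0.5886, -0.2423, 0.0825]
orientation: [[0.916, 0.225, -0.332], [0.211, -0.974, -0.077], [-0.341, 0.0, -0.94]]
contact_force: [0.6, -0.1, 2.3]
grip_width: 0.187
gripper_force: 1.0
```

>>> {"api": "step_arm", "payload": {
  "motion": [
    [[0.002,0,0.005],[0,0,0],-0.63],
    [[0.002,0,0.005],[0,0,0],-0.63]
  ]
}}

```text
time: 17.55
tool_pos: [0.5888, -0.2422, 0.0815]
orientation: [[0.916, 0.225, -0.332], [0.211, -0.974, -0.077], [-0.34, 0.001, -0.94]]
contact_force: [2.0, 1.6, 3.6]
grip_width: 0.182
gripper_force: 1.8
```

>>> {"api": "step_arm", "payload": {
  "motion": [
    [[0.002,0,0.005],[0,0,0],-0.63],
    [[0.002,0,0.005],[0,0,0],-0.63]
  ]
}}

```text
time: 17.72
tool_pos: [0.5888, -0.2421, 0.0802]
orientation: [[0.916, 0.225, -0.332], [0.211, -0.974, -0.077], [-0.34, 0.0, -0.94]]
contact_force: [0.9, -0.4, 1.5]
grip_width: 0.187
gripper_force: 0.9
```

>>> {"api": "step_arm", "payload": {
  "motion": [
    [[0.002,0,0.005],[0,0,0],-0.63],
    [[0.002,0,0.005],[0,0,0],-0.63]
  ]
}}

```text
time: 17.88
tool_pos: [0.5884, -0.2421, 0.0787]
orientation: [[0.916, 0.225, -0.333], [0.211, -0.974, -0.077], [-0.341, 0.0, -0.94]]
contact_force: [0.2, -0.9, 0.8]
grip_width: 0.186
gripper_force: 0.4
```

>>> {"api": "step_arm", "payload": {
  "motion": [
    [[0.002,0,0.005],[0,0,0],-0.63],
    [[0.002,0,0.005],[0,0,0],-0.63]
  ]
}}

```text
time: 18.05
tool_pos: [0.5881, -0.2422, 0.0774]
orientation: [[0.916, 0.225, -0.333], [0.211, -0.974, -0.077], [-0.342, -0.0, -0.94]]
contact_force: [-0.9, -0.4, -0.1]
grip_width: 0.185
gripper_force: 0.1
```

>>> {"api": "step_arm", "payload": {
  "motion": [
    [[0.002,0,0.005],[0,0,0],-0.63],
    [[0.002,0,0.005],[0,0,0],-0.63]
  ]
}}

```text
time: 18.22
tool_pos: [0.5881, -0.2422, 0.0763]
orientation: [[0.916, 0.225, -0.334], [0.211, -0.974, -0.077], [-0.342, -0.0, -0.94]]
contact_force: [0.8, 0.6, -0.2]
grip_width: 0.185
gripper_force: 0.3
```

```bash
cat >> h.py <<'E'
def crop(f,x0,y0,x1,y1,w):
    a=ld(f)['im'][y0:y1,x0:x1,::-1];return cv2.resize(a,(w,300),interpolation=2)
E
python3 - <<'E'
from h import *
s=r.get_state();print(s['tool_pos'],s['contact_force'])
for n,k in [('side','sb'),('scene','cb'),('wrist','wb')]: save(n,k)
def centre(f,x0,y0,x1,y1,lo,hi):
    im=ld(f)['im'][y0:y1,x0:x1];k=cv2.inRange(cv2.cvtColor(im,cv2.COLOR_RGB2HSV),lo,hi);v,u=np.nonzero(k);
    print(f,len(u),u.min()+x0,u.max()+x0,v.min()+y0,v.max()+y0,u.mean()+x0,v.mean()+y0)
for a,b in [('s9','sb')]:
    for f in (a,b):
        centre(f,295,125,335,170,(100,120,40),(118,255,255));centre(f,295,100,345,150,(0,150,60),(8,255,255))
for f in ('c9','cb'):
    centre(f,170,200,225,260,(100,120,40),(118,255,255));centre(f,165,160,215,222,(0,150,60),(8,255,255))
cv2.imwrite('pics/last.png',np.vstack([np.hstack([crop('sb',260,80,350,180,270),crop('cb',160,130,235,260,173),crop('s9',260,80,350,180,270)])]))
E
```

```text
[ 0.58808295 -0.24221829  0.07627327] [ 0.79509406  0.61115625 -0.21679703]
s9 298 307 326 130 154 315.52013422818794 143.61073825503357
s9 117 322 334 114 136 328.2051282051282 124.84615384615384
sb 247 306 325 133 156 314.9392712550607 147.1255060728745
sb 108 321 332 116 138 327.05555555555554 127.02777777777777
c9 675 176 207 205 242 192.00444444444446 226.6414814814815
c9 422 178 194 179 216 185.7654028436019 198.08056872037915
cb 519 179 208 218 247 193.76493256262043 232.76493256262043
cb 51 184 194 208 220 188.7843137254902 213.98039215686273
```

>>> {"api": "step_arm", "payload": {
  "motion": [
    [[0.002,0,0.005],[0,0,0],-0.63],
    [[0.002,0,0.005],[0,0,0],-0.63]
  ]
}}

```text
time: 18.53
tool_pos: [0.5882, -0.2423, 0.0755]
orientation: [[0.916, 0.225, -0.333], [0.211, -0.974, -0.077], [-0.342, 0.0, -0.94]]
contact_force: [0.1, 0.1, 0.8]
grip_width: 0.186
gripper_force: 0.4
```

>>> {"api": "step_arm", "payload": {
  "motion": [
    [[0.002,0,0.005],[0,0,0],-0.63],
    [[0.002,0,0.005],[0,0,0],-0.63]
  ]
}}

```text
time: 18.7
tool_pos: [0.5883, -0.2423, 0.0743]
orientation: [[0.916, 0.225, -0.333], [0.211, -0.974, -0.077], [-0.342, 0.0, -0.94]]
contact_force: [-0.7, 0.2, -0.9]
grip_width: 0.184
gripper_force: 0.0
```

>>> {"api": "step_arm", "payload": {
  "motion": [
    [[0.001,0,0.003],[0,0,0],-0.63],
    [[0.001,0,0.003],[0,0,0],-0.63]
  ]
}}

```text
time: 18.87
tool_pos: [0.5883, -0.2422, 0.0736]
orientation: [[0.916, 0.225, -0.333], [0.211, -0.974, -0.077], [-0.342, -0.0, -0.94]]
contact_force: [-0.5, -1.1, -0.2]
grip_width: 0.184
gripper_force: 0.0
```

>>> {"api": "step_arm", "payload": {
  "motion": [
    [[0.001,0,0.003],[0,0,0],-0.63],
    [[0.001,0,0.003],[0,0,0],-0.63]
  ]
}}

```text
time: 19.03
tool_pos: [0.5884, -0.2422, 0.0731]
orientation: [[0.916, 0.225, -0.333], [0.211, -0.974, -0.077], [-0.342, -0.0, -0.94]]
contact_force: [-0.4, 0.4, -0.4]
grip_width: 0.184
gripper_force: 0.0
```

>>> {"api": "step_arm", "payload": {
  "motion": [
    [[0.001,0,0.003],[0,0,0],-0.63],
    [[0.001,0,0.003],[0,0,0],-0.63]
  ]
}}

```text
time: 19.2
tool_pos: [0.5884, -0.2422, 0.0725]
orientation: [[0.916, 0.225, -0.333], [0.211, -0.974, -0.077], [-0.342, -0.0, -0.94]]
contact_force: [-0.2, 0.2, 0.2]
grip_width: 0.187
gripper_force: 0.0
```

>>> {"api": "step_arm", "payload": {
  "motion": [
    [[0.001,0,0.003],[0,0,0],-0.63],
    [[0.001,0,0.003],[0,0,0],-0.63]
  ]
}}

```text
time: 19.37
tool_pos: [0.5883, -0.2422, 0.0719]
orientation: [[0.916, 0.225, -0.333], [0.211, -0.974, -0.077], [-0.342, 0.0, -0.94]]
contact_force: [-0.3, -1.1, 1.3]
grip_width: 0.191
gripper_force: 0.2
```

>>> {"api": "step_arm", "payload": {
  "motion": [
    [[0.001,0,0.003],[0,0,0],-0.63],
    [[0.001,0,0.003],[0,0,0],-0.63]
  ]
}}

```text
time: 19.53
tool_pos: [0.5884, -0.2422, 0.0716]
orientation: [[0.916, 0.225, -0.333], [0.211, -0.974, -0.077], [-0.342, 0.0, -0.94]]
contact_force: [-0.0, 0.0, 1.8]
grip_width: 0.18
gripper_force: 1.0
```

>>> {"api": "step_arm", "payload": {
  "motion": [
    [[0.001,0,0.003],[0,0,0],-0.63],
    [[0.001,0,0.003],[0,0,0],-0.63]
  ]
}}

```text
time: 19.7
tool_pos: [0.5885, -0.2423, 0.0714]
orientation: [[0.916, 0.225, -0.333], [0.211, -0.974, -0.077], [-0.341, 0.0, -0.94]]
contact_force: [-1.4, 0.0, 6.3]
grip_width: 0.183
gripper_force: 2.6
```

>>> {"api": "step_arm", "payload": {
  "motion": [
    [[0.001,0,0.003],[0,0,0],-0.63],
    [[0.001,0,0.003],[0,0,0],-0.63]
  ]
}}

```text
time: 19.87
tool_pos: [0.5885, -0.2423, 0.0712]
orientation: [[0.916, 0.225, -0.332], [0.211, -0.974, -0.077], [-0.341, 0.001, -0.94]]
contact_force: [-2.0, 0.8, 7.7]
grip_width: 0.185
gripper_force: 4.1
```

>>> {"api": "step_arm", "payload": {
  "motion": [
    [[0.001,0,0.003],[0,0,0],-0.63],
    [[0.001,0,0.003],[0,0,0],-0.63]
  ]
}}

```text
time: 20.03
tool_pos: [0.5885, -0.2423, 0.0711]
orientation: [[0.916, 0.224, -0.332], [0.211, -0.974, -0.077], [-0.341, 0.001, -0.94]]
contact_force: [-2.1, 0.7, 11.9]
grip_width: 0.187
gripper_force: 5.6
```

>>> {"api": "step_arm", "payload": {
  "motion": [
    [[0.001,0,0.003],[0,0,0],-0.63],
    [[0.001,0,0.003],[0,0,0],-0.63]
  ]
}}

```text
time: 20.2
tool_pos: [0.5886, -0.2423, 0.0709]
orientation: [[0.916, 0.224, -0.332], [0.211, -0.974, -0.077], [-0.341, 0.001, -0.94]]
contact_force: [-3.6, 0.6, 14.5]
grip_width: 0.186
gripper_force: 7.1
```

>>> {"api": "step_arm", "payload": {
  "motion": [
    [[0.001,0,0.003],[0,0,0],-0.63],
    [[0.001,0,0.003],[0,0,0],-0.63]
  ]
}}

```text
time: 20.37
tool_pos: [0.5887, -0.2423, 0.0708]
orientation: [[0.916, 0.224, -0.332], [0.211, -0.975, -0.078], [-0.341, 0.001, -0.94]]
contact_force: [-4.7, 2.1, 18.0]
grip_width: 0.187
gripper_force: 8.8
```

```bash
python3 - <<'E'
from h import *
s=r.get_state();print(s['tool_pos'],s['contact_force'])
for n,k in [('side','sc'),('scene','cc')]: save(n,k)
for f in ['sb','sc','cb','cc']:
    x0,y0,x1,y1=(306,132,326,150) if f[0]=='s' else (183,214,202,236)
    im=ld(f)['im'][y0:y1,x0:x1].astype(int);print(f);q=(im[:,:,0]-im[:,:,2]);
    print('\n'.join(' '.join('%4d'%t for t in row) for row in q))
E
```

```text
[ 0.58865981 -0.24229779  0.07079633] [-4.66906154  2.13144158 18.0373961 ]
sb
  -2   -1   -2   -1   -2   -4   -1   -1   -1    0   -2   -2    0   -5  -12  -16   11   69   95  103
  -1   -3   -1   -2    0   -1   -1   -1   -2   -1    0    1   -5  -37  -63  -71  -25   79  109  107
  -1   -2    0   -1   -2   -2   -2    0   -1   -3   -2    1  -10  -45  -71  -58    2   92  107  109
   0   -2   -3   -1   -1   -2   -2   -2   -1   -2   -1   -1  -11  -43  -47    4   64  110  107  109
   1    0    3    2    0    1   -1   -1   -2    0    0    1  -15  -34   -2   67  106  110  109  101
   0   -1   -6  -17  -17   -1    1   -1   -3   -2    0   -6  -40  -57    5   93  111  111  109   91
  -3  -21  -52  -65  -55  -10    1    1   -2   -2    0   -3  -31  -41   19  101  108  111  100   65
  -9  -45  -72  -73  -63  -29   -2    2   -3   -2    0   -1   -9    1   45   85   64   64   51   21
 -16  -52  -72  -73  -70  -55  -11    1   -1    0   -1    1    2   26   53   27  -34  -35  -37  -35
 -17  -51  -70  -72  -70  -62  -26    1    0    2    2    0   -7   -7   21   13  -64  -67  -65  -57
 -16  -44  -64  -72  
[... 6067 characters left out ...]
  -51  -64  -46  -30  -27  -31  -41
 -44  -16   -1    0  -12  -40  -63  -54  -14   13    2  -32  -65  -66  -59  -57  -56  -55  -61
 -51  -24   -3   -5  -15  -41  -65  -68  -57  -47  -53  -64  -69  -70  -70  -68  -68  -65  -68
 -59  -34  -20  -27  -37  -51  -65  -70  -71  -68  -69  -71  -69  -69  -68  -70  -68  -70  -69
 -64  -52  -45  -51  -61  -63  -70  -70  -71  -70  -69  -69  -68  -70  -69  -70  -70  -69  -67
 -67  -65  -61  -65  -67  -69  -69  -69  -68  -69  -70  -69  -69  -69  -67  -67  -69  -68  -66
 -69  -67  -69  -69  -69  -69  -69  -70  -69  -67  -68  -68  -68  -67  -66  -64  -67  -66  -65
 -68  -69  -67  -71  -69  -67  -67  -69  -69  -68  -64  -64  -66  -65  -65  -65  -64  -68  -65
```

>>> {"api": "step_arm", "payload": {
  "motion": [
    [[-0.005,0,-0.015],[0,0,0],-0.63],
    [[-0.02,0,-0.06],[0,0,0],-0.63],
    [[-0.05,0,-0.15],[0,0,0],-0.63],
    [[-0.05,0,-0.3],[0,0,0],-0.8],
    [[-0.05,0,-0.4],[0,0,0],-1],
    [[-0.05,0,-0.5],[0,0.15,0],-1],
    [[-0.05,0,-0.5],[0,0.333,0],-1],
    [[-0.05,0,-0.5],[0,0.333,0],-1],
    [[-0.05,0,-0.5],[0,0.333,0],-1]
  ]
}}

```text
time: 21.22
tool_pos: [0.61, -0.2395, 0.1666]
orientation: [[0.975, 0.221, 0.005], [0.221, -0.975, -0.002], [0.004, 0.003, -1.0]]
contact_force: [-1.8, -0.9, 0.3]
grip_width: 0.002
gripper_force: 0.0
```

```bash
python3 - <<'E'
from h import *
np.set_printoptions(precision=4,suppress=True)
s=r.get_state();print(s['tool_pos'],s['orientation'][:,0],s['contact_force'])
for n,k in [('side','sd'),('scene','cd')]: save(n,k)
T={}
for f,(x0,y0,x1,y1) in [('sd',(300,90,360,160)),('cd',(160,150,215,225))]:
    im=ld(f)['im'][y0:y1,x0:x1];k=cv2.inRange(cv2.cvtColor(im,cv2.COLOR_RGB2HSV),(0,150,50),(8,255,255))
    c=max(cv2.findContours(k,0,2)[0],key=cv2.contourArea);b=cv2.minAreaRect(c);p=cv2.boxPoints(b)+[x0,y0];p=p[np.argsort(p[:,1])]
    T[f]=(p[:2].mean(0),p[2:].mean(0));print(f,T[f])
for i in (0,1): print(tri(('sd',*T['sd'][i]),('cd',*T['cd'][i])))
cv2.imwrite('pics/last.png',np.hstack([crop('sd',250,80,400,180,450),crop('cd',130,130,270,260,323)]))
E
```

```text
[ 0.61   -0.2395  0.1666] [0.9754 0.2205 0.004 ] [-1.7812 -0.8521  0.3166]
sd (array([330.3836, 117.1438]), array([321.7123, 140.2671]))
cd (array([181.7736, 185.2075]), array([191.8868, 220.6038]))
[ 0.5489 -0.253   0.1441]
[ 0.5715 -0.245   0.0724]
```

View pics/last.png

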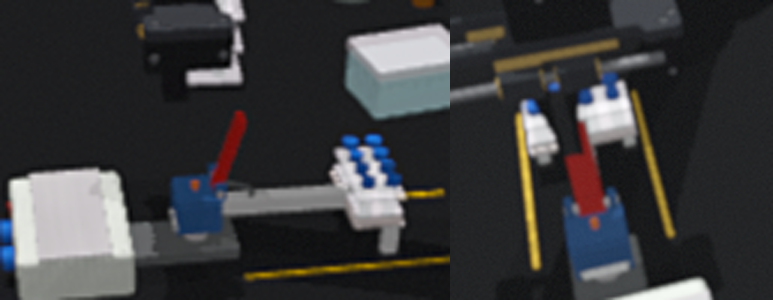

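>>> {"api": "step_arm", "payload": {
  "motion": [
    [[-0.08,-0.012,0.06],[0,0,0],-1],
    [[-0.16,-0.012,0.14],[0,0,0],-1],
    [[-0.16,-0.012,0.178],[0,0,0],-1],
    [[-0.228,-0.012,0.178],[0,0,0],-1],
    [[-0.265,-0.012,0.189],[0,0,0],-1],
    [[-0.3,-0.012,0.202],[0,0,0],-1],
    [[-0.334,-0.012,0.222],[0,0,0],-1],
    [[-0.364,-0.012,0.244],[0,0,0],-1],
    [[-0.391,-0.012,0.271],[0,0,0],-1],
    [[-0.414,-0.012,0.3],[0,0,0],-1],
    [[-0.433,-0.012,0.334],[0,0,0],-1],
    [[-0.448,-0.012,0.365],[0,0,0],-1]
  ]
}}

```text
time: 22.32
tool_pos: [0.524, -0.2547, 0.0919]
orientation: [[0.975, 0.224, -0.0], [0.224, -0.975, -0.0], [-0.0, 0.0, -1.0]]
contact_force: [-0.3, -0.0, -0.6]
grip_width: 0.006
gripper_force: 0.5
```

```bash
python3 - <<'E'
from h import *
go(car(-.0705,.028,o=(.588,-.242,.049),yaw=13),13)
save('side','se')
im=ld('se')['im'][90:170,290:370];k=cv2.inRange(cv2.cvtColor(im,cv2.COLOR_RGB2HSV),(0,150,50),(8,255,255));v,u=np.nonzero(k);print(len(u),u.min()+290,u.max()+290,v.min()+90,v.max()+90)
for th in (0,.26,.5): print(th,proj('se',car(-.022-.075*np.cos(th),.025+.075*np.sin(th),o=(.588,-.242,.049),yaw=13)))
E
```

```text
shift [-0.027  0.01   0.074] turn [ 0.     0.    -0.001] t 22.3167 tcp [ 0.524  -0.2547  0.0919] F [-0.3 -0.  -0.6] grip 0.006
127 315 347 131 142
0 [347.89392951 138.49627267]
0.26 [347.45056449 132.8841912 ]
0.5 [345.54467648 128.04254738]
```

>>> {"api": "step_arm", "payload": {
  "motion": [
    [[-0.01,0.005,0.02],[0,0,0],-1],
    [[-0.015,0.005,0.04],[0,0,0],-1],
    [[-0.02,0.005,0.055],[0,0,0],-1],
    [[-0.02,0.005,0.065],[0,0,0],-1],
    [[-0.02,0.005,0.065],[0,0,0],-1]
  ]
}}

```text
time: 22.78
tool_pos: [0.5206, -0.2564, 0.0791]
orientation: [[0.974, 0.225, -0.001], [0.225, -0.974, 0.0], [-0.001, -0.0, -1.0]]
contact_force: [-0.9, 0.3, 0.5]
grip_width: 0.005
gripper_force: 0.0
```

>>> {"api": "step_arm", "payload": {
  "motion": [
    [[0,0,0.005],[0,0,0],-1],
    [[0,0,0.01],[0,0,0],-1],
    [[0,0,0.01],[0,0,0],-1]
  ]
}}

```text
time: 23.03
tool_pos: [0.5209, -0.2564, 0.0776]
orientation: [[0.974, 0.225, 0.0], [0.225, -0.974, -0.0], [0.0, 0.0, -1.0]]
contact_force: [-0.0, -0.1, -0.8]
grip_width: 0.005
gripper_force: 0.0
```

>>> {"api": "step_arm", "payload": {
  "motion": [
    [[0,0,0.005],[0,0,0],-1],
    [[0,0,0.005],[0,0,0],-1]
  ]
}}

```text
time: 23.2
tool_pos: [0.521, -0.2564, 0.0767]
orientation: [[0.974, 0.225, 0.0], [0.225, -0.974, -0.0], [0.0, 0.0, -1.0]]
contact_force: [-0.6, -0.2, 0.9]
grip_width: 0.002
gripper_force: 0.5
```

>>> {"api": "step_arm", "payload": {
  "motion": [
    [[0,0,0.005],[0,0,0],-1],
    [[0,0,0.01],[0,0,0],-1],
    [[0,0,0.01],[0,0,0],-1]
  ]
}}

```text
time: 23.45
tool_pos: [0.5212, -0.2565, 0.0762]
orientation: [[0.974, 0.225, 0.0], [0.225, -0.974, -0.001], [0.0, 0.001, -1.0]]
contact_force: [-6.6, 1.6, 15.4]
grip_width: 0.003
gripper_force: 7.7
```

>>> {"api": "step_arm", "payload": {
  "motion": [
    [[0,0,0.005],[0,0,0],-1],
    [[0,0,0.01],[0,0,0],-1],
    [[0,0,0.01],[0,0,0],-1]
  ]
}}

```text
time: 23.7
tool_pos: [0.5213, -0.2566, 0.0757]
orientation: [[0.974, 0.225, 0.001], [0.225, -0.974, -0.002], [0.0, 0.002, -1.0]]
contact_force: [-12.8, 3.3, 29.2]
grip_width: 0.003
gripper_force: 15.0
```

>>> {"api": "step_arm", "payload": {
  "motion": [
    [[0,0,0.005],[0,0,0],-1],
    [[0,0,0.005],[0,0,0],-1]
  ]
}}

```text
time: 23.87
tool_pos: [0.5214, -0.2567, 0.0755]
orientation: [[0.974, 0.224, 0.001], [0.224, -0.974, -0.002], [0.0, 0.002, -1.0]]
contact_force: [-15.3, 5.0, 36.5]
grip_width: 0.004
gripper_force: 18.6
```

>>> {"api": "step_arm", "payload": {
  "motion": [
    [[0,0,-0.015],[0,0,0],-1],
    [[0,0,-0.05],[0,0,0],-1],
    [[0,0,-0.15],[0,0,0],-1],
    [[0,0,-0.3],[0,0,0],-1],
    [[0,0,-0.45],[0,0,0],-1],
    [[0,0,-0.6],[0,0,0],-1],
    [[-0.2,0,-0.7],[0,0,0],-1],
    [[-0.3,0,-0.7],[0,0,0],-1],
    [[-0.3,0,-0.7],[0,0,0],-1]
  ]
}}

```text
time: 24.62
tool_pos: [0.4595, -0.2723, 0.2131]
orientation: [[0.975, 0.221, 0.0], [0.221, -0.975, -0.003], [-0.001, 0.003, -1.0]]
contact_force: [0.8, -0.8, -0.4]
grip_width: 0.008
gripper_force: 0.0
```

```bash
python3 - <<'E'
from h import *
np.set_printoptions(precision=4,suppress=True)
s=r.get_state();print(s['time'],s['tool_pos'],s['contact_force'])
for n,k in [('side','sf'),('scene','cf')]: save(n,k)
o=(.588,-.242,.049)
im=ld('sf')['im'][90:170,290:370];k=cv2.inRange(cv2.cvtColor(im,cv2.COLOR_RGB2HSV),(0,150,50),(8,255,255));v,u=np.nonzero(k)
for c in (322,326,330,334,338,342,345): print(c,v[u==c-290].min()+90,v[u==c-290].max()+90)
for th in (0,.08,.15):
  for w in(-.011,.011): print(th,w,proj('sf',car(-.022-.07*np.cos(th),.029+.07*np.sin(th),w,o=o,yaw=13)),proj('sf',car(-.035,.029+.013*th,w,o=o,yaw=13)))
im=ld('cf')['im'][214:236,183:202].astype(int);q=im[:,:,0]-im[:,:,2];print('\n'.join(' '.join('%4d'%t for t in row) for row in q))
E
```

```text
24.6167 [ 0.4595 -0.2723  0.2131] [ 0.7627 -0.8119 -0.3716]
322 138 139
326 138 140
330 137 142
334 137 142
338 137 142
342 137 141
345 136 141
0 -0.011 [345.533  135.5131] [326.6196 136.9382]
0 0.011 [347.1108 139.4236] [327.9404 140.8914]
0.08 -0.011 [345.5665 133.8823] [326.629  136.6338]
0.08 0.011 [347.1496 137.782 ] [327.9507 140.585 ]
0.15 -0.011 [345.4739 132.4646] [326.6372 136.3672]
0.15 0.011 [347.0601 136.3549] [327.9597 140.3166]
  33  120  155  160  160  159  159  160  160  159  160  165  157  100   -1  -63  -97 -102  -73
  10  118  156  160  159  159  160  160  160  162  162  164  145   73    6  -22  -55  -81  -51
  -7  113  159  162  161  161  161  161  162  162  164  164  136   60    9   -6  -22  -55  -38
 -17   79  138  160  162  162  162  161  162  163  163  165  140   72   18    0  -14  -47  -43
 -12   32   93  147  164  162  162  163  163  162  163  163  151   97   34    3  -20  -51  -55
  -8   11   63  137  167  163  161  160  159  157  154  150  145  106   40  -16  -49  -66  -71
  -9    9   55  130  161  158  153  146  143  135  129  128  123   90   12  -62  -9
[... 736 characters left out ...]
  -98 -112 -110 -110 -111 -109 -110
-109 -111 -110 -111 -111 -110 -113 -103  -75  -54  -60  -87 -108 -112 -111 -110 -109 -110 -112
-111 -111 -111 -110 -110 -111 -111 -110 -106 -101 -103 -108 -112 -112 -112 -111 -111 -112 -111
-110 -110 -109 -110 -110 -110 -113 -111 -112 -111 -112 -111 -111 -112 -112 -111 -111 -111 -111
-110 -107 -110 -111 -111 -111 -110 -112 -111 -111 -111 -112 -111 -110 -112 -112 -111 -109 -108
-110 -110 -109 -110 -110 -112 -112 -113 -112 -111 -111 -111 -110 -108 -107 -107 -103  -97  -92
-111 -110 -110 -110 -111 -110 -112 -111 -108 -109 -108 -107 -101  -95  -91  -89  -86  -80  -71
-110 -111 -110 -110 -108 -109 -109 -106 -100  -92  -91  -88  -82  -76  -70  -67  -70  -71  -68
```

```bash
python3 -c "
from h import *
print(r.close_job())"
```

```text
the job is handed in; nothing more can be done
None
```

I hitched the carriage to the drive ball and locked it, then handed the job in at about 25 s. Camera images before hand-in showed the orange pin up and the red handle flat down, with the arm clear; no verdict came back. Peak forces at the wrist were about 18 N pressing on the head and about 36 N pushing on the handle, higher than it needed once it had stopped.

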